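# Sweep loose bottle caps into the catch tray

### The arm

A 6-joint arm with a two-finger parallel gripper is mounted at the origin on the work surface. World frame = base frame: x ahead of the robot, y to its left, z up, the work surface at z = 0. Lengths are in m, angles in rad, forces in N, time in s.
With the tool pointing down it reaches from about 0.35 to 0.875 m from the base axis. Payload 4.2 kg.
Tool frame: the origin (TCP) lies on the centre line of the jaws, within the pads' length; the fingertips stand 11 mm ahead of it and the grasp point (between the pads) lies 8 mm behind it; z points along the fingers, y is the line along which they close (so a half turn about z gives the same grasp; the last joint's range is limited). The gripper opens to 85 mm and grips with 20 to 120 N. Pads are 22 mm wide; open, the fingers measure 114 mm over their backs; the gripper's body (76 mm by 85 mm) begins 54 mm behind the grasp point. The pads swing forward as they close: fully open they stand 13 mm farther back than shut.
Start: joints at [-1.06, 0.385, 0.008, 0, -1.194, -0.259], TCP at [0.156, -0.605, 0.242] pointing down, gripper open.
Joint ranges: [-3.14, 3.14], [-1.21, 2.06], [-1.07, 1.41], [-3.16, 2.05], [-2.99, -0.16], [-3.1, 3.1]. Speed limits (rad/s): [2.79, 2.79, 3.14, 3.14, 3.14, 3.14].

### API

Orientations are given as a unit quaternion [x, y, z, w].
In Python, from cell import manip, vision gives the robot as it stands. The module is installed in compiled form; this text tells all that it offers.
- The arm moves only by the tool arm_command, never from a script. Its arguments are lists of equal length, an entry for each row: "travel": the shift along the tool's x, y, z in m, a list of three; "angular": the turn, a rotation vector about the tool's x, y, z in rad, a list of three; "grip": the opening, from 0 (shut) to 1 (fully open). A call has 1 to 10 rows; each row shifts and turns the commanded pose from where the row before left it, along the tool's axes as they then stand; what a row does not reach is not made up. A row lasts 1/8 s, in which the tool goes at most 62.5 mm and 10.7 degrees, less where a joint would pass 70% of its speed; a pose out of reach is approached as far as the arm can. A call with a gripper value outside its range is refused whole. The fingers move at their own pace and stop on an object; "newtons" is the grip in N (left out, the last holds). Time passes only in rows, so rows that do not move let the fingers close. It gives the time, the measured TCP pose, the force, the opening and the grip force at its end, in the units of the state.
- manip.sense(): the state, without advancing time (a new reading comes with each control period).
- vision.snapshot(name): name is "scene" or "side" or "wrist"; returns (picture, depth): 384x512x3 uint8, red, green, blue; 384x512 float32, m along the optical axis (not along the pixel's ray), 0 where there is no reading.
- vision.camera_model(name): a dict with "camera_matrix" (3x3 intrinsics, pixels), "k1" (the pictures are not rectified: a ray, as slopes to the right and down, at radius r is drawn at 1 + k1 r^2 times it, then the intrinsics apply), "rvec" (rotation vector, rad) and "tvec" (3), from world to camera coordinates, as OpenCV has them; the wrist camera has in their place "hand_eye" (4x4, takes a point from camera to tool coordinates, whose origin is the TCP and whose axes are the flange's). Camera axes: x right, y down, z forward; pixel columns grow to the right and rows downward; lengths in m; the calibration is good to about 2 mm. A picture is of the moment at which its call begins: read the wrist's pose just before it. camera_model takes no time and is no camera call.
- manip.sign_off(): hands the job in; it is judged then, once.
The state is a dict: "time": time; "q": joint angles; "qvel": joint speeds; "joint_efforts": joint torques, N m; "ee_pos": TCP position; "orientation": TCP orientation; "wrist_force": force on the tool from outside, world axes, zero at the start; "wrist_torque": the same for the moment, N m; "opening": finger opening in m; "grip_force": force on a finger pad.
Only numpy, scipy, OpenCV 4.12 (cv2) and the standard library are available. Lean on these libraries where they do the work, as an engineer would, in place of code of your own. Each camera call takes 0.05 s, during which the arm holds its last target. There are 200 camera calls.

### The job

Clear the bench: sweep the three loose white screw caps across the bench top into the open-fronted metal catch tray with your fingertips, so that all three lie flat and fully inside it. Only push them along: do not lift, pinch or squeeze a cap. Leave the tin, the packet and the other goods standing where they are.

Things in the scene. Friction and masses are not known exactly. Their poses are not given: they have to be found in the camera images.
- cap0_center (a point): centre (half-way up, 11 mm above the cap's underside) of one of three identical white plastic screw caps from large oil bottles: a ribbed disc 50 mm across and 22 mm high, 10 to 20 g, lying loose and flat on the bench, free to slide
- cap1_center (a point): centre (half-way up, 11 mm above the cap's underside) of one of three identical white plastic screw caps from large oil bottles: a ribbed disc 50 mm across and 22 mm high, 10 to 20 g, lying loose and flat on the bench, free to slide
- cap2_center (a point): centre (half-way up, 11 mm above the cap's underside) of one of three identical white plastic screw caps from large oil bottles: a ribbed disc 50 mm across and 22 mm high, 10 to 20 g, lying loose and flat on the bench, free to slide
- tray: low three-sided sheet-metal catch tray, fixed to the bench, open on top and at its front. Inside 160 mm deep and 200 mm wide; walls 35 mm high, 5 mm thick. It has no lip: its dark floor is level with the bench, so caps slide straight in. Origin at the centre of its inside floor; x points from the open front (at x = -80 mm) to the back wall (inner face at x = +80 mm); side walls' inner faces at y = -100 and +100 mm; z up
- tin: bystander, loose: small food tin, 60 mm across, 50 mm high, standing among the caps; origin at the centre of its underside, z up
- carton: bystander, loose: cardboard packet 45 (x) x 70 (y) x 35 mm high; origin at the centre of its underside, z up
- tape: bystander, loose: roll of packing tape lying flat, 84 mm across, hole 68 mm, 24 mm high; origin at the centre of its underside, z up
- jar: bystander, loose: brown spice jar, 44 mm across, 65 mm high; origin at the centre of its underside, z up
- tub: bystander, loose: small grey tub with a lid, 54 mm across, 45 mm high; origin at the centre of its underside, z up
- oil: bystander, loose: upright bottle of oil, 60 mm across, 160 mm high; origin at the centre of its underside, z up

How it is judged:
By the outcome, as a careful person would: the job done as asked, in the order asked, and still so for the second after the job is handed in, with the robot touching nothing.
It also fails if it takes over 72 s, if anything falls off the work surface, if the arm or the gripper's body presses on something with over 40 N, if the wrist force passes 120 N, or if a joint passes its speed limit or range.

## Working session

There is one attempt and no reset: what is moved stays moved. The work goes in short steps, Python scripts to look and compute and a tool call to move; the robot and the scene stay as the last step left them, time stands still between calls to the robot, and variables do not carry over. Pictures are saved under pics/ and viewed, at most 10 in all, crops included, and the job is handed in when it is done.

Besides the shell and the picture viewer there is one more tool, called after "Request:" by a JSON object that holds its "op" and its "data". arm_command: Moves the arm, as the interface text tells. Its arguments: {"type":"object","properties":{"travel":{"type":"array"},"angular":{"type":"array"},"grip":{"type":"array"},"newtons":{"type":"number"}},"required":["travel","angular","grip"]}

```bash
mkdir -p pics; cat > h.py <<'E'
import numpy as np, cv2
from cell import manip, vision
from scipy.spatial.transform import Rotation as R
def world(name, d, uv=None):
    m=vision.camera_model(name);K=np.array(m["camera_matrix"]);k=m["k1"]
    v,u=np.mgrid[:384,:512]
    p=cv2.undistortPoints(np.stack([u,v],-1).reshape(-1,1,2).astype(np.float64),K,np.array([k,0,0,0,0.])).reshape(384,512,2)
    c=np.dstack([p*d[...,None],d])
    Rm=cv2.Rodrigues(np.array(m["rvec"],float))[0];t=np.array(m["tvec"]).ravel()
    return (c-t)@Rm   # R^T (c-t)
E
python3 - <<'E'
from h import *
for n in("scene","side"):
    p,d=vision.snapshot(n);np.savez(n,p=p,d=d);cv2.imwrite(f"pics/{n}.png",p[...,::-1])
    m=vision.camera_model(n);Rm=cv2.Rodrigues(np.array(m["rvec"],float))[0];print(n,-Rm.T@np.array(m["tvec"]).ravel(),Rm[2])
s=manip.sense();print(s["time"],s["ee_pos"],s["orientation"],R.from_quat(s["orientation"]).as_matrix().round(3))
E
```

```text
scene [ 1.6542159  -0.13304619  0.6963746 ] [-0.84268038  0.08389249 -0.53183816]
side [0.60389047 0.53783865 0.74945396] [ 0.01884988 -0.61007666 -0.79211814]
0.1 [ 0.15562188 -0.60481503  0.2413265 ] [-1.25478326e-01  9.92095888e-01  9.55995564e-04 -1.58844162e-04] [[-0.969 -0.249 -0.001]
 [-0.249  0.969  0.002]
 [ 0.     0.002 -1.   ]]
```

View pics/scene.png

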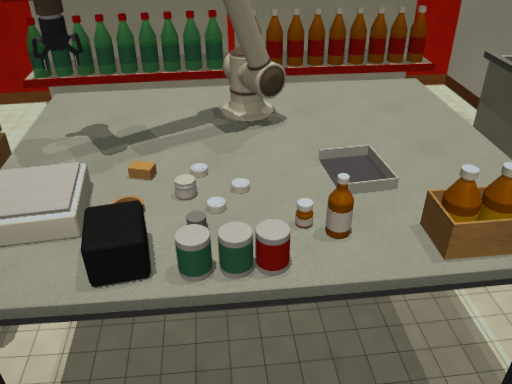

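View pics/side.png

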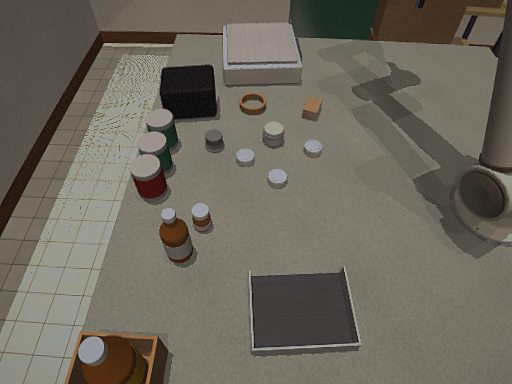

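The scene view shows caps at about (200,170), (241,185) and (216,204), the tin at (185,187), and the tray at (357,170) opening towards the caps. In the side view the caps are at (313,148), (277,178) and (245,157), the tin at (274,132), and the tray at (303,310).

```bash
python3 - <<'E'
from h import *
for n,pts in(("scene",dict(c0=(200,170),c1=(241,185),c2=(216,204))),("side",dict(c0=(313,148),c1=(277,178),c2=(245,157)))):
    f=np.load(n+".npz");W=world(n,f["d"]);p=f["p"].astype(int)
    ok=f["d"]>0
    for k,(u,v) in pts.items():
        c=W[v,u]
        m=ok&(np.hypot(W[...,0]-c[0],W[...,1]-c[1])<.045)&(W[...,2]>c[2]-.006)&(W[...,2]<c[2]+.006)
        q=W[m];(x,y),r=cv2.minEnclosingCircle(q[:,:2].astype(np.float32));print(n,k,len(q),q.mean(0).round(4),"circ",round(x,4),round(y,4),round(r,4))
    # heightmap clusters of everything above 10mm in region
    m=ok&(W[...,2]>.012)&(W[...,2]<.3)&(W[...,0]>.25)&(W[...,0]<.95)&(W[...,1]>-.6)&(W[...,1]<.4)
    S=800;img=np.zeros((S,S),np.float32)
    q=W[m]
    i=((.95-q[:,0])*1000).astype(int);j=((.4-q[:,1])*1000*.8).astype(int)
    np.maximum.at(img,(np.clip(i,0,S-1),np.clip(j,0,S-1)),q[:,2])
    b=cv2.morphologyEx((img>0).astype(np.uint8),cv2.MORPH_CLOSE,np.ones((7,7)))
    k,l,st,ce=cv2.connectedComponentsWithStats(b)
    for a in range(1,k):
        x,y,w,h,A=st[a]
        if A>150: print(n,"x[%.3f %.3f] y[%.3f %.3f] z%.3f"%(.95-(y+h)/1000,.95-y/1000,.4-(x+w)/800,.4-x/800,img[l==a].max()))
# tray edge: rim points
f=np.load("side.npz");W=world("side",f["d"])
m=(W[...,2]>.028)&(W[...,2]<.042)&(W[...,1]>-.02)&(W[...,1]<.3)&(W[...,0]>.3)&(W[...,0]<.75)&(f["d"]>0)
print(cv2.minAreaRect(W[m][:,:2].astype(np.float32)))
dark=(f["p"].max(2)<85)&(abs(W[...,2])<.008)&(W[...,1]>-.0)&(W[...,1]<.3)&(W[...,0]>.35)&(W[...,0]<.75)
r=cv2.minAreaRect(W[dark][:,:2].astype(np.float32));print(r,cv2.boxPoints(r))
E
```

```text
scene c0 144 [ 0.462  -0.1832  0.0222] circ 0.4585 -0.1835 0.0267
scene c1 164 [ 0.562  -0.0694  0.0226] circ 0.5591 -0.0665 0.0276
scene c2 183 [ 0.6484 -0.1385  0.0227] circ 0.6441 -0.14 0.0279
scene x[0.839 0.920] y[-0.140 0.016] z0.104
scene x[0.842 0.920] y[-0.229 -0.154] z0.104
scene x[0.745 0.919] y[-0.435 -0.285] z0.114
scene x[0.765 0.914] y[0.365 0.400] z0.198
scene x[0.763 0.814] y[0.121 0.183] z0.163
scene x[0.710 0.764] y[-0.214 -0.161] z0.048
scene x[0.719 0.762] y[0.054 0.098] z0.069
scene x[0.480 0.751] y[-0.600 -0.468] z0.087
scene x[0.617 0.675] y[-0.164 -0.112] z0.027
scene x[0.591 0.643] y[-0.407 -0.325] z0.028
scene x[0.396 0.622] y[0.186 0.369] z0.039
scene x[0.539 0.604] y[-0.250 -0.189] z0.054
scene x[0.533 0.585] y[-0.094 -0.042] z0.027
scene x[0.429 0.485] y[-0.209 -0.157] z0.028
scene x[0.416 0.485] y[-0.387 -0.307] z0.040
side c0 191 [ 0.4578 -0.1786  0.0217] circ 0.4574 -0.1798 0.0262
side c1 238 [ 0.5576 -0.0642  0.022 ] circ 0.5572 -0.0664 0.0258
side c2 210 [ 0.6451 -0.1343  0.022 ] circ 0.6449 -0.1374 0.027
side x[0.842 0.917] y[-0.136 0.019] z0.103
s
[... 218 characters left out ...]
e x[0.714 0.758] y[0.060 0.104] z0.068
side x[0.478 0.747] y[-0.600 -0.461] z0.086
side x[0.592 0.675] y[-0.409 -0.324] z0.027
side x[0.620 0.671] y[-0.165 -0.110] z0.026
side x[0.397 0.619] y[0.189 0.371] z0.040
side x[0.538 0.599] y[-0.247 -0.185] z0.054
side x[0.531 0.582] y[-0.091 -0.040] z0.025
side x[0.420 0.483] y[-0.386 -0.304] z0.038
side x[0.433 0.482] y[-0.206 -0.155] z0.026
((0.5851246118545532, 0.2163909524679184), (0.17496778070926666, 0.3976040482521057), 68.32220458984375)
((0.5862782597541809, 0.21593153476715088), (0.1694006621837616, 0.39151501655578613), 68.60527801513672) [[0.37311262 0.20847854]
 [0.73764807 0.06565737]
 [0.7994439  0.22338453]
 [0.43490845 0.3662057 ]]
```

```bash
cat >> h.py <<'E'
def to(x,y,z,push=None):
    "print turn about tool z (tool -x along push angle, rad world), then travel in the turned frame; straight down"
    s=manip.sense();r=R.from_quat(s["orientation"]);M=r.as_matrix()
    yaw=np.arctan2(M[1,0],M[0,0]);a=0
    if push is not None: a=-((push+np.pi-yaw+np.pi)%(2*np.pi)-np.pi)
    M=(r*R.from_rotvec([0,0,a])).as_matrix()
    print("t",s["time"],"pos",np.round(s["ee_pos"],4),"yaw",round(yaw,4),"tilt",np.round(M[:2,2],4),"op",s["opening"],"F",np.round(s["wrist_force"],1),"q6",round(s["q"][5],2))
    print("turn",round(a,4),"travel",(M.T@(np.array([x,y,z])-s["ee_pos"])).round(4))
E
python3 - <<'E'
from h import *
for n in("side","scene"):
    f=np.load(n+".npz");W=world(n,f["d"])
    m=(W[...,2]>.012)&(W[...,2]<.042)&(W[...,1]>.16)&(W[...,1]<.4)&(W[...,0]>.35)&(W[...,0]<.66)&(f["d"]>0)
    r=cv2.minAreaRect(W[m][:,:2].astype(np.float32));print(r,cv2.boxPoints(r).round(3).tolist())
push=np.arctan2(.34,-.04)
to(.558+.0065,-.066-.055,.2,push);print(push)
E
```

```text
((0.508877158164978, 0.2806953191757202), (0.21001775562763214, 0.1657668501138687), 4.9043073654174805) [[0.3970000147819519, 0.3540000021457672], [0.41100001335144043, 0.1889999955892563], [0.6209999918937683, 0.2070000022649765], [0.6060000061988831, 0.3720000088214874]]
((0.5076000690460205, 0.27934879064559937), (0.218230739235878, 0.16860853135585785), 5.1485748291015625) [[0.39100000262260437, 0.3540000021457672], [0.4059999883174896, 0.1860000044107437], [0.6240000128746033, 0.20499999821186066], [0.609000027179718, 0.37299999594688416]]
t 0.1 pos [ 0.1556 -0.6048  0.2413] yaw -2.89 tilt [-0.0006  0.0019] op 0.08533496159231437 F [-0.7  0.1 -0.2] q6 -0.26
turn -1.4363 travel [-0.4326 -0.4626  0.042 ]
1.687905071361761
```

Request:
{"op": "arm_command", "data": {"travel": [[0,0,0],[0,0,0],[0,0,0],[0,0,0],[0,0,0],[0,0,0],[0,0,0],[0,0,0],[0,0,0]], "angular": [[0,0,-0.16],[0,0,-0.16],[0,0,-0.16],[0,0,-0.16],[0,0,-0.16],[0,0,-0.16],[0,0,-0.16],[0,0,-0.16],[0,0,-0.14]], "grip": [0.42,0.42,0.42,0.42,0.42,0.42,0.42,0.42,0.42]}}

```text
time: 1.23
ee_pos: [0.1557, -0.6049, 0.2416]
orientation: [0.743, -0.669, -0.001, -0.0]
wrist_force: [1.1, 0.1, -0.2]
opening: 0.0358
grip_force: 0.0
```

```bash
python3 -c "
from h import *
to(.566,-.1255,.1,1.706)"
```

```text
t 1.225 pos [ 0.1557 -0.6049  0.2416] yaw -1.4652 tilt [-0.0004  0.0013] op 0.03582659910765722 F [ 1.1  0.1 -0.2] q6 1.17
turn -0.0296 travel [-0.4196 -0.4713  0.1421]
```

Request:
{"op": "arm_command", "data": {"travel": [[0,0,0],[-0.042,-0.042,0],[-0.042,-0.042,0],[-0.042,-0.042,0],[-0.042,-0.042,0],[-0.042,-0.042,0],[-0.042,-0.042,0],[-0.042,-0.042,0],[-0.042,-0.042,0],[-0.042,-0.042,0]], "angular": [[0,0,-0.03],[0,0,0],[0,0,0],[0,0,0],[0,0,0],[0,0,0],[0,0,0],[0,0,0],[0,0,0],[0,0,0]], "grip": [0.42,0.42,0.42,0.42,0.42,0.42,0.42,0.42,0.42,0.42]}}

```text
time: 2.48
ee_pos: [0.482, -0.1793, 0.2425]
orientation: [0.751, -0.66, 0.0, -0.0]
wrist_force: [0.5, -1.0, -0.2]
opening: 0.0359
grip_force: 0.0
```

Request:
{"op": "arm_command", "data": {"travel": [[-0.042,-0.042,0],[0,-0.05,0.02],[0,0,0.04],[0,0,0.04],[0,0,0.04],[0,0,0]], "angular": [[0,0,0],[0,0,0],[0,0,0],[0,0,0],[0,0,0],[0,0,0]], "grip": [0.42,0.42,0.42,0.42,0.42,0.42]}}

```text
time: 3.22
ee_pos: [0.5644, -0.1274, 0.0991]
orientation: [0.751, -0.66, -0.003, 0.003]
wrist_force: [0.2, 0.6, 0.4]
opening: 0.0359
grip_force: 0.0
```

```bash
python3 -c "
from h import *
to(.566,-.1255,.016,1.706)
p,d=vision.snapshot('side');cv2.imwrite('pics/s2.png',cv2.resize(p[60:260,180:400,::-1],None,fx=3,fy=3))
W=world('side',d);m=(d>0)&(abs(W[...,0]-.566)<.07)&(abs(W[...,1]+.11)<.06)&(W[...,2]>.03)&(W[...,2]<.12);q=W[m]
print(np.percentile(q,[1,50,99],axis=0).round(4))"
```

```text
t 3.225 pos [ 0.5644 -0.1274  0.0991] yaw -1.4414 tilt [-0.0082  0.    ] op 0.035889183480889174 F [0.2 0.6 0.4] q6 0.07
turn -0.0058 travel [-0.0016 -0.0025  0.0831]
[[ 0.5327 -0.139   0.0907]
 [ 0.5471 -0.1196  0.1069]
 [ 0.5938 -0.1123  0.1191]]
```

View pics/s2.png

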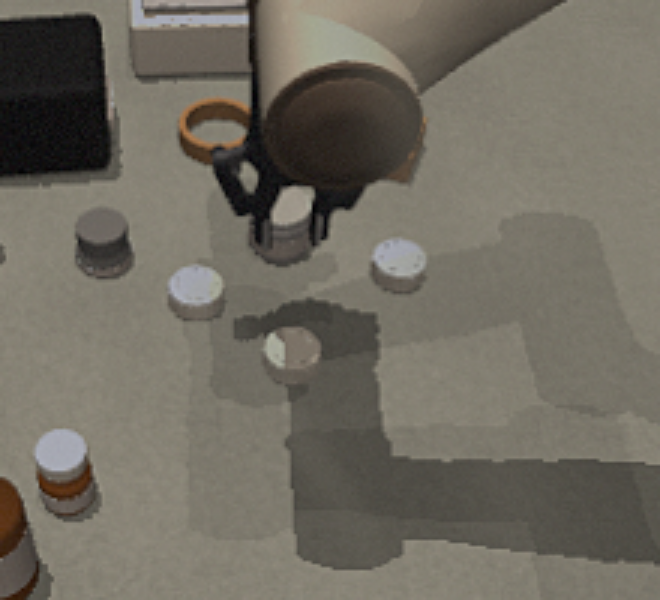

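The crop shows the gripper hovering behind the middle cap (292,355), with its fingertips at (262,235) and (320,225). The tips reach about 8.5 mm below the TCP. Next I lower it and push.

Request:
{"op": "arm_command", "data": {"travel": [[0,-0.002,0.03],[0,0,0.03],[0,0,0.015],[0,0,0.01],[0,0,0]], "angular": [[0,0,-0.005],[0,0,0],[0,0,0],[0,0,0],[0,0,0]], "grip": [0.42,0.42,0.42,0.42,0.42]}}

```text
time: 3.9
ee_pos: [0.5692, -0.1272, 0.0177]
orientation: [0.754, -0.657, 0.0, -0.0]
wrist_force: [0.1, 0.1, -0.4]
opening: 0.036
grip_force: 0.0
```

```bash
python3 -c "
from h import *
to(.5097,.2903,.014,1.706)"
```

```text
t 3.9 pos [ 0.5692 -0.1272  0.0177] yaw -1.4347 tilt [ 0.0006 -0.0001] op 0.03599759204689359 F [ 0.1  0.1 -0.4] q6 0.08
turn 0.0009 travel [-0.4218  0.0027  0.0036]
```

Request:
{"op": "arm_command", "data": {"travel": [[0,0.003,0.003],[-0.02,0,0],[-0.02,0,0],[-0.02,0,0],[-0.02,0,0],[-0.02,0,0],[-0.02,0,0],[-0.02,0,0],[-0.02,0,0],[-0.02,0,0]], "angular": [[0,0,0],[0,0,0],[0,0,0],[0,0,0],[0,0,0],[0,0,0],[0,0,0],[0,0,0],[0,0,0],[0,0,0]], "grip": [0.42,0.42,0.42,0.42,0.42,0.42,0.42,0.42,0.42,0.42]}}

```text
time: 5.15
ee_pos: [0.5412, 0.0522, 0.0143]
orientation: [0.754, -0.657, 0.0, 0.0]
wrist_force: [1.0, -0.7, -0.4]
opening: 0.0357
grip_force: 0.1
```

```bash
python3 -c "
from h import *
to(.5097,.2903,.014,1.706)
p,d=vision.snapshot('side');cv2.imwrite('pics/s3.png',cv2.resize(p[60:360,180:400,::-1],None,fx=2,fy=2))"
```

```text
t 5.15 pos [0.5412 0.0522 0.0143] yaw -1.4345 tilt [ 0. -0.] op 0.03569547482353559 F [ 1.  -0.7 -0.4] q6 -0.26
turn 0.0011 travel [-0.2402 -0.0009  0.0003]
```

View pics/s3.png

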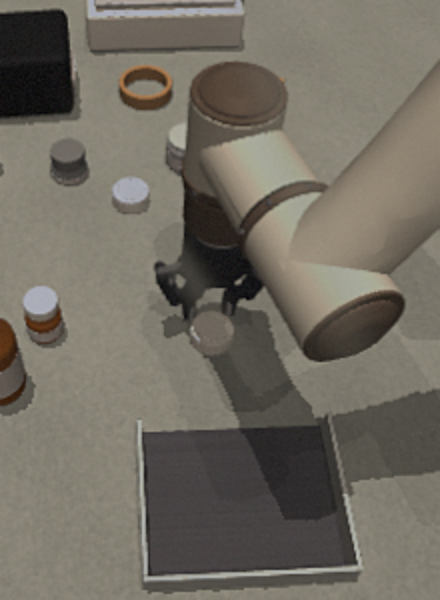

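The cap is cradled between the tips at (211,332) and heading straight for the tray mouth, so I keep pushing.

Request:
{"op": "arm_command", "data": {"travel": [[-0.02,0,0],[-0.02,0,0],[-0.02,0,0],[-0.02,0,0],[-0.02,0,0],[-0.02,0,0],[-0.02,0,0],[-0.02,0,0],[-0.02,0,0],[-0.02,0,0]], "angular": [[0,0,0],[0,0,0],[0,0,0],[0,0,0],[0,0,0],[0,0,0],[0,0,0],[0,0,0],[0,0,0],[0,0,0]], "grip": [0.42,0.42,0.42,0.42,0.42,0.42,0.42,0.42,0.42,0.42]}}

```text
time: 6.45
ee_pos: [0.5141, 0.2502, 0.0143]
orientation: [0.754, -0.657, 0.0, 0.0]
wrist_force: [0.4, -0.2, 0.4]
opening: 0.0355
grip_force: 0.0
```

Request:
{"op": "arm_command", "data": {"travel": [[-0.012,0,0],[-0.012,0,0],[-0.01,0,0],[-0.005,0,0],[0,0,0],[0.02,0,0],[0.03,0,0],[0,0,-0.04],[0,0,-0.05],[0,0,0]], "angular": [[0,0,0],[0,0,0],[0,0,0],[0,0,0],[0,0,0],[0,0,0],[0,0,0],[0,0,0],[0,0,0],[0,0,0]], "grip": [0.42,0.42,0.42,0.42,0.42,0.42,0.42,0.42,0.42,0.42]}}

```text
time: 7.7
ee_pos: [0.5181, 0.238, 0.1087]
orientation: [0.753, -0.658, 0.001, -0.004]
wrist_force: [-0.2, 0.9, 0.3]
opening: 0.0358
grip_force: 0.0
```

```bash
python3 -c "
from h import *
to(.458,-.241,.12,1.567)
p,d=vision.snapshot('side');cv2.imwrite('pics/s4.png',cv2.resize(p[60:360,180:400,::-1],None,fx=2,fy=2))"
```

```text
t 7.7 pos [0.5181 0.238  0.1087] yaw -1.4357 tilt [0.0073 0.0053] op 0.035766974071017844 F [-0.2  0.9  0.3] q6 -0.58
turn 0.1389 travel [ 0.4792  0.0582 -0.0143]
```

View pics/s4.png

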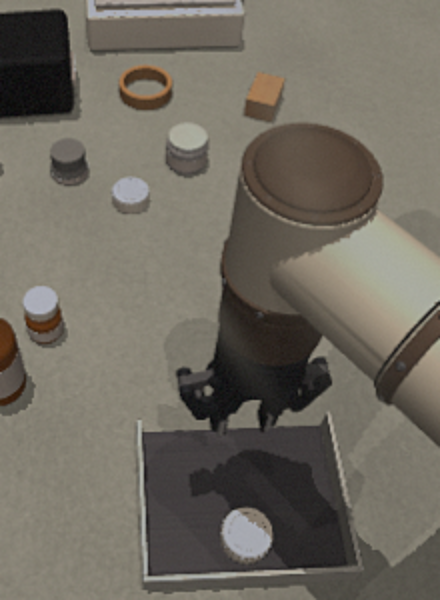

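The first cap lies in the tray at (247,533). Next is c0.

Request:
{"op": "arm_command", "data": {"travel": [[0,0,0],[0.053,0.0065,0],[0.053,0.0065,0],[0.053,0.0065,0],[0.053,0.0065,0],[0.053,0.0065,0],[0.053,0.0065,0],[0.053,0.0065,0],[0.053,0.0065,0],[0.055,0.0065,0]], "angular": [[0,0,0.139],[0,0,0],[0,0,0],[0,0,0],[0,0,0],[0,0,0],[0,0,0],[0,0,0],[0,0,0],[0,0,0]], "grip": [0.42,0.42,0.42,0.42,0.42,0.42,0.42,0.42,0.42,0.42]}}

```text
time: 9.0
ee_pos: [0.4539, -0.2427, 0.1031]
orientation: [-0.706, 0.708, 0.001, -0.001]
wrist_force: [1.2, -0.3, 0.2]
opening: 0.0355
grip_force: 0.0
```

Request:
{"op": "arm_command", "data": {"travel": [[0,0,0],[0,0,0.02],[0,0,0]], "angular": [[0,0,0],[0,0,0],[0,0,0]], "grip": [0.42,0.42,0.42]}}

```text
time: 9.38
ee_pos: [0.4536, -0.2403, 0.0823]
orientation: [-0.706, 0.708, 0.002, -0.001]
wrist_force: [-0.6, 0.4, 0.8]
opening: 0.0361
grip_force: 0.0
```

```bash
python3 -c "
from h import *
to(.458,-.241,.014,1.567)
p,d=vision.snapshot('side');W=world('side',d)
for c in((.458,-.181),(.645,-.138),(.505,.325)):
    m=(d>0)&(np.hypot(W[...,0]-c[0],W[...,1]-c[1])<.05)&(W[...,2]>.014)&(W[...,2]<.03)&(p.min(2)>100)
    print(m.sum(),cv2.minEnclosingCircle(W[m][:,:2].astype(np.float32)))"
```

```text
t 9.375 pos [ 0.4536 -0.2403  0.0823] yaw -1.5745 tilt [-0.0055  0.0015] op 0.03605011150636218 F [-0.6  0.4  0.8] q6 0.17
turn 0.0001 travel [ 0.0008 -0.0048  0.0683]
108 ((0.4585428833961487, -0.17912283539772034), 0.023992056027054787)
208 ((0.6446776390075684, -0.13700756430625916), 0.026560097932815552)
511 ((0.5055822134017944, 0.3163968324661255), 0.02643658220767975)
```

Request:
{"op": "arm_command", "data": {"travel": [[0,-0.005,0.03],[0,0,0.02],[0,0,0.015],[0,0,0.003],[-0.02,0,0],[-0.02,0,0],[-0.02,0,0],[-0.02,0,0],[-0.02,0,0],[-0.02,0,0]], "angular": [[0,0,0],[0,0,0],[0,0,0],[0,0,0],[0,0,0],[0,0,0],[0,0,0],[0,0,0],[0,0,0],[0,0,0]], "grip": [0.42,0.42,0.42,0.42,0.42,0.42,0.42,0.42,0.42,0.42]}}

```text
time: 10.68
ee_pos: [0.462, -0.1201, 0.0173]
orientation: [-0.706, 0.708, -0.001, 0.001]
wrist_force: [0.1, -0.0, -0.2]
opening: 0.0358
grip_force: 0.0
```

```bash
python3 -c "
from h import *
to(.460,.251,.014,1.567)"
```

```text
t 10.675 pos [ 0.462  -0.1201  0.0173] yaw -1.5733 tilt [0.0022 0.    ] op 0.03581997695315601 F [ 0.1 -0.  -0.2] q6 -0.09
turn 0.0013 travel [-0.3711  0.0035  0.0033]
```

Request:
{"op": "arm_command", "data": {"travel": [[-0.02,0,0.003],[-0.02,0.001,0],[-0.02,0.001,0],[-0.02,0.001,0],[-0.02,0,0],[-0.02,0,0],[-0.02,0,0],[-0.02,0,0],[-0.02,0,0],[-0.02,0,0]], "angular": [[0,0,0],[0,0,0],[0,0,0],[0,0,0],[0,0,0],[0,0,0],[0,0,0],[0,0,0],[0,0,0],[0,0,0]], "grip": [0.42,0.42,0.42,0.42,0.42,0.42,0.42,0.42,0.42,0.42]}}

```text
time: 11.92
ee_pos: [0.4595, 0.0803, 0.0142]
orientation: [-0.706, 0.708, -0.0, 0.001]
wrist_force: [0.1, -0.2, 0.4]
opening: 0.0359
grip_force: 0.0
```

```bash
python3 -c "
from h import *
to(.460,.251,.014,1.567)
p,d=vision.snapshot('side');cv2.imwrite('pics/s5.png',cv2.resize(p[60:360,180:400,::-1],None,fx=2,fy=2))"
```

```text
t 11.925 pos [0.4595 0.0803 0.0142] yaw -1.5732 tilt [0.0019 0.0009] op 0.03593198834710629 F [ 0.1 -0.2  0.4] q6 -0.53
turn 0.0014 travel [-1.707e-01  1.000e-04  4.000e-04]
```

View pics/s5.png

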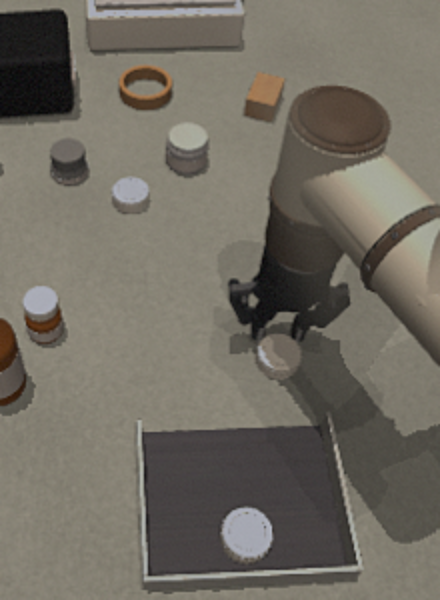

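The second cap is cradled at (279,356) and lined up with the tray's right half. Nothing else has moved.

Request:
{"op": "arm_command", "data": {"travel": [[-0.02,0,0],[-0.02,0,0],[-0.02,0,0],[-0.02,0,0],[-0.02,0,0],[-0.02,0,0],[-0.02,0,0],[-0.012,0,0],[-0.012,0,0],[-0.006,0,0]], "angular": [[0,0,0],[0,0,0],[0,0,0],[0,0,0],[0,0,0],[0,0,0],[0,0,0],[0,0,0],[0,0,0],[0,0,0]], "grip": [0.42,0.42,0.42,0.42,0.42,0.42,0.42,0.42,0.42,0.42]}}

```text
time: 13.22
ee_pos: [0.4593, 0.2497, 0.0133]
orientation: [-0.706, 0.708, 0.0, -0.0]
wrist_force: [0.1, -0.4, -0.5]
opening: 0.0358
grip_force: 0.1
```

Request:
{"op": "arm_command", "data": {"travel": [[0,0,0],[0.02,0,0],[0.03,0,0],[0,0,-0.04],[0,0,-0.05],[0,0,0]], "angular": [[0,0,0],[0,0,0],[0,0,0],[0,0,0],[0,0,0],[0,0,0]], "grip": [0.42,0.42,0.42,0.42,0.42,0.42]}}

```text
time: 13.98
ee_pos: [0.461, 0.1991, 0.107]
orientation: [-0.706, 0.709, -0.0, 0.004]
wrist_force: [0.1, -0.6, -0.9]
opening: 0.036
grip_force: 0.0
```

```bash
python3 -c "
from h import *
p,d=vision.snapshot('side');W=world('side',d)
for c in((.460,.278),(.645,-.138),(.505,.325)):
    m=(d>0)&(np.hypot(W[...,0]-c[0],W[...,1]-c[1])<.032)&(W[...,2]>.014)&(W[...,2]<.03)&(p.min(2)>100)
    print(m.sum(),cv2.minEnclosingCircle(W[m][:,:2].astype(np.float32)))
O=np.array([.509,.2775]);X=np.array([-.086,.996]);L=np.array([.996,.086])
s=np.array([.645,-.1375]);t=O+.045*L+.008*X;u=(t-s)/np.linalg.norm(t-s);a=np.arctan2(u[1],u[0]);print(t,u,a,s-.06*u,t-.027*u)
to(*(s-.06*u),.105,a)"
```

```text
465 ((0.45969077944755554, 0.27947407960891724), 0.025964872911572456)
211 ((0.6451954245567322, -0.13697366416454315), 0.02638152241706848)
510 ((0.505608856678009, 0.31610172986984253), 0.026281174272298813)
[0.553132 0.289338] [-0.21041087  0.97761304] 1.782791546985701 [ 0.65762465 -0.19615678] [0.55881309 0.26294245]
t 14.025 pos [0.4596 0.1983 0.1049] yaw -1.5755 tilt [0.0025 0.0027] op 0.03578528932911179 F [ 0.4  0.9 -0.1] q6 -0.74
turn -0.2167 travel [ 0.4273 -0.1106 -0.0007]
```

Request:
{"op": "arm_command", "data": {"travel": [[0,0,0],[0,0,0],[0.0535,-0.014,0],[0.0535,-0.014,0],[0.0535,-0.014,0],[0.0535,-0.014,0],[0.0535,-0.014,0],[0.0535,-0.014,0],[0.0535,-0.014,0],[0.053,-0.013,0]], "angular": [[0,0,-0.117],[0,0,-0.1],[0,0,0],[0,0,0],[0,0,0],[0,0,0],[0,0,0],[0,0,0],[0,0,0],[0,0,0]], "grip": [0.42,0.42,0.42,0.42,0.42,0.42,0.42,0.42,0.42,0.42]}}

```text
time: 15.28
ee_pos: [0.6573, -0.1973, 0.1009]
orientation: [0.778, -0.628, -0.002, 0.001]
wrist_force: [1.3, 1.6, 0.5]
opening: 0.0362
grip_force: 0.0
```

Request:
{"op": "arm_command", "data": {"travel": [[0,0,0],[0,0,0.02],[0,0,0]], "angular": [[0,0,0],[0,0,0],[0,0,0]], "grip": [0.42,0.42,0.42]}}

```text
time: 15.65
ee_pos: [0.6556, -0.1946, 0.08]
orientation: [0.778, -0.628, -0.003, 0.002]
wrist_force: [0.5, 0.3, -0.2]
opening: 0.0361
grip_force: 0.0
```

```bash
python3 -c "
from h import *
to(.6576,-.1962,.014,1.7828)"
```

```text
t 15.65 pos [ 0.6556 -0.1946  0.08  ] yaw -1.3576 tilt [-0.0072  0.0014] op 0.03612858845855246 F [ 0.5  0.3 -0.2] q6 0.27
turn 0.0012 travel [ 0.0022 -0.0021  0.0659]
```

Request:
{"op": "arm_command", "data": {"travel": [[0,0,0.025],[0,0,0.02],[0,0,0.018],[0,0,0.006],[0,0,0]], "angular": [[0,0,0],[0,0,0],[0,0,0],[0,0,0],[0,0,0]], "grip": [0.42,0.42,0.42,0.42,0.42]}}

```text
time: 16.27
ee_pos: [0.6584, -0.1949, 0.0142]
orientation: [0.779, -0.627, -0.0, 0.0]
wrist_force: [-0.1, 0.2, -0.1]
opening: 0.0359
grip_force: 0.0
```

```bash
python3 -c "
from h import *
to(.5605,.255,.014,1.7828)"
```

```text
t 16.275 pos [ 0.6584 -0.1949  0.0142] yaw -1.3564 tilt [-0.0004 -0.0001] op 0.03585206925617124 F [-0.1  0.2 -0.1] q6 0.27
turn 0.0023 travel [-4.605e-01  1.100e-03  2.000e-04]
```

Request:
{"op": "arm_command", "data": {"travel": [[-0.015,0,0],[-0.015,0.001,0],[-0.02,0,0],[-0.02,0,0],[-0.02,0,0],[-0.02,0,0],[-0.02,0,0],[-0.02,0,0],[-0.02,0,0],[-0.02,0,0]], "angular": [[0,0,0.002],[0,0,0],[0,0,0],[0,0,0],[0,0,0],[0,0,0],[0,0,0],[0,0,0],[0,0,0],[0,0,0]], "grip": [0.42,0.42,0.42,0.42,0.42,0.42,0.42,0.42,0.42,0.42]}}

```text
time: 17.52
ee_pos: [0.6172, -0.0082, 0.0143]
orientation: [0.778, -0.628, 0.0, -0.0]
wrist_force: [-0.1, -0.7, 0.4]
opening: 0.0356
grip_force: 0.1
```

```bash
python3 -c "
from h import *
to(.5605,.255,.014,1.7828)
p,d=vision.snapshot('side');cv2.imwrite('pics/s6.png',cv2.resize(p[60:360,180:400,::-1],None,fx=2,fy=2))"
```

```text
t 17.525 pos [ 0.6172 -0.0082  0.0143] yaw -1.3588 tilt [0.0001 0.    ] op 0.03556805532360412 F [-0.1 -0.7  0.4] q6 -0.04
turn -0.0 travel [-2.693e-01  1.000e-04  3.000e-04]
```

View pics/s6.png

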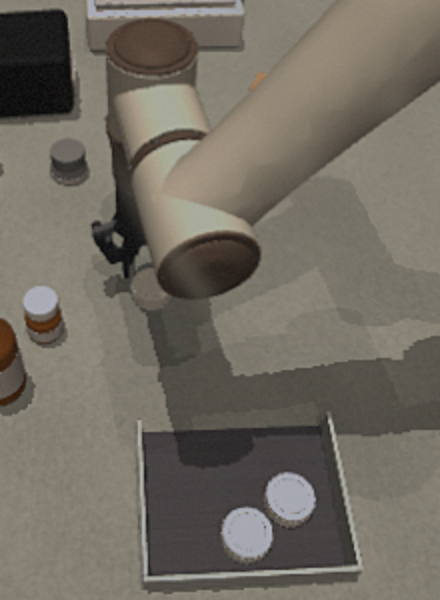

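The third cap at (150,288) is cradled, with the jar well clear at (43,315). The other two caps lie in the tray at (247,533) and (290,497).

Request:
{"op": "arm_command", "data": {"travel": [[-0.02,0,0],[-0.02,0,0],[-0.02,0,0],[-0.02,0,0],[-0.02,0,0],[-0.02,0,0],[-0.02,0,0],[-0.02,0,0],[-0.02,0,0],[-0.02,0,0]], "angular": [[0,0,0],[0,0,0],[0,0,0],[0,0,0],[0,0,0],[0,0,0],[0,0,0],[0,0,0],[0,0,0],[0,0,0]], "grip": [0.42,0.42,0.42,0.42,0.42,0.42,0.42,0.42,0.42,0.42]}}

```text
time: 18.82
ee_pos: [0.5751, 0.1873, 0.0143]
orientation: [0.778, -0.628, 0.0, -0.0]
wrist_force: [0.2, 0.4, 0.7]
opening: 0.0359
grip_force: 0.0
```

Request:
{"op": "arm_command", "data": {"travel": [[-0.02,0,0],[-0.02,0,0],[-0.012,0,0],[-0.012,0,0],[-0.006,0,0],[0,0,0],[0.02,0,0],[0.03,0,0],[0,0,-0.05],[0,0,-0.06]], "angular": [[0,0,0],[0,0,0],[0,0,0],[0,0,0],[0,0,0],[0,0,0],[0,0,0],[0,0,0],[0,0,0],[0,0,0]], "grip": [0.42,0.42,0.42,0.42,0.42,0.42,0.42,0.42,0.42,0.42]}}

```text
time: 20.08
ee_pos: [0.5706, 0.2027, 0.1241]
orientation: [0.777, -0.629, -0.001, 0.002]
wrist_force: [1.1, 0.2, 0.4]
opening: 0.0357
grip_force: 0.0
```

Request:
{"op": "arm_command", "data": {"travel": [[0.05,0,-0.03],[0.05,0,-0.03],[0,0,0],[0,0,0]], "angular": [[0,0,0],[0,0,0],[0,0,0],[0,0,0]], "grip": [0.42,0.42,0.42,0.42]}}

```text
time: 20.58
ee_pos: [0.5917, 0.1064, 0.1838]
orientation: [0.777, -0.629, -0.0, 0.0]
wrist_force: [-0.1, 0.8, -1.6]
opening: 0.036
grip_force: 0.0
```

```bash
python3 -c "
from h import *
p,d=vision.snapshot('side');W=world('side',d);cv2.imwrite('pics/s7.png',p[...,::-1])
O=np.array([.509,.2775]);X=np.array([-.086,.996]);L=np.array([.996,.086])
for c in((.460,.278),(.555,.281),(.505,.325)):
    m=(d>0)&(np.hypot(W[...,0]-c[0],W[...,1]-c[1])<.032)&(W[...,2]>.014)&(W[...,2]<.03)&(p.min(2)>100)
    e=cv2.minEnclosingCircle(W[m][:,:2].astype(np.float32));q=np.array(e[0])-O;print(m.sum(),e,'tray',q@X,q@L)
s=manip.sense();print(s['time'],s['ee_pos'])"
```

```text
441 ((0.4600744843482971, 0.28024420142173767), 0.02503322996199131) tray 0.006940818962097144 -0.048493812266826634
452 ((0.5549551844596863, 0.28445562720298767), 0.02512015774846077) tray 0.0029756588306426766 0.04636954766130447
500 ((0.5068021416664124, 0.3173312544822693), 0.02583673968911171) tray 0.03986094528102872 0.0012364209852218527
20.625 [0.59149246 0.10706349 0.18334936]
```

View pics/s7.png

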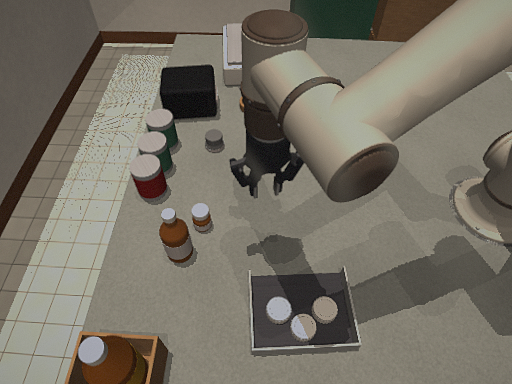

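All three caps lie flat and fully inside the tray, at (279,310), (304,326) and (325,309). The jar, oil and tub are where they were, and the gripper is clear of everything.

```bash
python3 -c "
from h import *
print(manip.sign_off())"
```

```text
the job is handed in; nothing more can be done
None
```

All three caps are flat and fully inside the tray, pushed only along the bench top, and the job was handed in at about 20.6 s; the tin, packet and tape were hidden behind the arm in the last picture, but none had moved when last seen and the arm did not go near them after that.

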